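Put the stray pipe coupling away and click the slide lid shut

TASK

Put the small straight pipe coupling into the open end of the longer of the two slide-top cases, then slide that case's lid fully home, pushing it firmly over the small ridge near its end so that it stays shut.

Things in the scene. Friction and masses are not known exactly. Their poses are not given: they have to be found in the camera images.
- coupling: Small straight pipe coupling: plain dark-grey plastic tube open at both ends, 32 mm outside diameter, 25 mm bore, 40 mm tall, about 30 g, standing upright, loose on the bench. Origin: centre of its lower end; z up along the tube. Not wanted: a wider coupling (50 mm diameter, 50 mm tall), an elbow, a tee, an end cap, a tape roll.
- long_case: Longer of two grey slide-top cases with off-white lids, fixed to the bench; 200 mm long (x), 110 wide (y), 68 high, walls 5 mm, inner floor at 5 mm. Origin: centre of underside; z up; the lid shuts towards +x. Open part: from the lid's leading edge to x = 77 mm, 90 mm wide; (26, 0) suits the coupling. A sprung cross ridge lies at x = 84 mm. The other case (130 mm long) is not wanted.
- long_lid (a joint): Long case's lid, held in its channel: opening in m. 0 = shut against the end wall, 0.15 = widest; starts at 0.12 to 0.145. It grows towards the case's -x; leading edge at case x = 95 mm minus it; underside at z = 58 mm. Slides with 1.5 N, stays where left; at 14 mm open it meets the ridge, which takes about 8 N; below 4 mm it is past it and held.
- long_lid_grip (a point): Top centre of the lid's only grip: an upright cross bar 12 mm thick (along the case's x), 50 mm wide (y), 24 mm tall. Its top is 87 mm above the bench, the lid's upper face 63 mm, the side lips 68 mm. Moves with the lid: in the case's frame at x = 20 mm minus the opening, y = 0. Same axes as the case. Can be pushed from its -x side or pinched.
Mind the look-alikes: they are no part of the job. What is shaped like the coupling but blue, pink or yellow is not meant.

How it is judged:
By the outcome, as a careful person would: the job done as asked, in the order asked, and still so for the second after the job is handed in, with the robot touching nothing.
It also fails if it takes over 54 s, if anything falls off the work surface, if the arm or the gripper's body presses on something with over 40 N, if the wrist force passes 120 N, or if a joint passes its speed limit or range.

ROBOT

A 7-joint arm with a two-finger parallel gripper is mounted at the origin on the work surface. World frame = base frame: x ahead of the robot, y to its left, z up, the work surface at z = 0. Lengths are in m, angles in degrees, forces in N, time in s.
With the tool pointing down it reaches from about 0.425 to 0.95 m from the base axis. Payload 16.7 kg.
Tool frame: the origin (TCP) lies at the very end of the fingers, on their centre line; the grasp point (between the pads) lies 19 mm behind it (bot.tcp_to_grasp is the distance from the TCP to the grasp point, in m); z points along the fingers, y is the line along which they close (so a half turn about z gives the same grasp; the last joint's range is limited). The gripper opens to 94 mm and grips with 3 to 60 N. Pads are 16 mm wide; open, the fingers measure 119 mm over their backs; the gripper's body (75 mm by 177 mm) begins 78 mm behind the grasp point.
Start: joints at [65.747, 24.414, 4.234, 92.017, -1.954, 63.644, -3.845], TCP at [0.182, -0.65, 0.205] pointing down, gripper open.
Joint ranges: [-163.25, 163.25], [-28.42, 122.38], [-70.27, 78.77], [12.13, 141.07], [-58.53, 238.53], [9.26, 117.41], [-156.51, 156.51]. Speed limits (degrees/s): [108.29, 108.29, 136.94, 136.94, 172.46, 172.46, 172.46].

INTERFACE

Orientations are given as [roll, pitch, yaw] about the fixed x, y, z axes, in that order (R = Rz(yaw) Ry(pitch) Rx(roll)).
In Python, from plant import bot gives the robot as it stands.
- The arm moves only by the tool apply_moves, never from a script. Its argument "moves" is one flat list of numbers, 7 for each row, row after row: the turn, a rotation vector about the world's x, y, z scaled (see below), then the shift along the world's x, y, z scaled (see below), then the opening in per cent of the stroke, from 0 (shut) to 100 (fully open). A call has 1 to 8 rows; each row shifts and turns the commanded pose from where the row before left it; what a row does not reach is not made up. The controller multiplies each number of a shift by 400 mm and each number of a turn by pi/2 rad. A row lasts 1/12 s, in which the tool goes at most 41.7 mm and 7.16 degrees, less where a joint would pass 70% of its speed; a pose out of reach is approached as far as the arm can. A call with a number of a shift or a turn outside -1 to 1 is refused whole. A call with a gripper value outside its range is refused whole. The fingers move at their own pace and stop on an object; "newtons" is the grip in N (left out, the last holds). Time passes only in rows, so rows that do not move let the fingers close. It gives the time, the measured TCP pose, the force, the opening and the grip force at its end, in the units of the state.
- bot.state(): the state, without advancing time (a new reading comes with each control period).
- bot.read_camera(name): name is "side" or "top"; returns (picture, depth): 420x560x3 uint8, red, green, blue; 420x560 float32, m along the optical axis (not along the pixel's ray), 0 where there is no reading.
- bot.camera_model(name): a dict with "intrinsics" (3x3 intrinsics, pixels), "extrinsics" (4x4, takes a point from camera to world coordinates). Camera axes: x right, y up, looking along -z (the intrinsics and any distortion apply to the point x, -y, -z); pixel columns grow to the right and rows downward; lengths in m; the calibration is good to about 2 mm. A picture is of the moment at which its call begins. camera_model takes no time and is no camera call.
- bot.sign_off(): hands the job in; it is judged then, once.
Trained networks look in the newest picture that a camera, given by its name, has taken for a name from the list of things; names that differ only in an ending like _2 or _b are one class to them, and where a whole thing is asked for, a point or a joint stands for the part that bears it (a point fixed in the world has none). Each returns a list of dicts, best first, with "p" (0 to 1); they miss things now and then, are a little off and sometimes report something else, mostly with a low value. They report only what shows in the picture. A call takes as long as a camera call. They do not tell look-alikes from the thing itself.
- bot.boxes_of(target, camera): "at" ([x, y, z] in m, in world coordinates, good to about 4 mm: the middle of the surface that is visible of it).
- bot.outline_of(target, camera): "pixels" (420x560 bool, what is visible of it).
The state is a dict: "time": time; "joint_positions": joint angles; "qd": joint speeds; "joint_efforts": joint torques, N m; "eef_pos": TCP position; "orientation": TCP orientation; "contact_force": force on the tool from outside, world axes, zero at the start; "moment": the same for the moment, N m; "grip_width": finger opening in m; "gripper_force": force on a finger pad.
Only numpy, scipy, OpenCV 4.12 (cv2) and the standard library are available. Lean on these libraries where they do the work, as an engineer would, in place of code of your own. Each camera call takes 0.05 s, during which the arm holds its last target. There are 200 camera calls.

## Working session

There is one attempt and no reset: what is moved stays moved. The work goes in short steps, Python scripts to look and compute and a tool call to move; the robot and the scene stay as the last step left them, time stands still between calls to the robot, and variables do not carry over. Pictures are saved under pics/ and viewed, at most 10 in all, crops included, and the job is handed in when it is done.

Besides the shell and the picture viewer there is one more tool, called as name(argument=value, ...) on one line, values as JSON. apply_moves: Moves the arm, as the interface text tells. Its arguments: {"type":"object","properties":{"moves":{"type":"array"},"newtons":{"type":"number"}},"required":["moves"]}

```bash
mkdir -p pics; cat > h.py <<'E'
import numpy as np, cv2
from plant import bot
def cloud(name,d):
    m=bot.camera_model(name);K=np.array(m["intrinsics"]);T=np.array(m["extrinsics"])
    v,u=np.mgrid[:d.shape[0],:d.shape[1]]
    p=np.stack([(u-K[0,2])/K[0,0]*d,-(v-K[1,2])/K[1,1]*d,-d],-1)
    return p@T[:3,:3].T+T[:3,3]
def pix(name,P):
    m=bot.camera_model(name);K=np.array(m["intrinsics"]);T=np.array(m["extrinsics"])
    c=(np.array(P)-T[:3,3])@T[:3,:3]
    return K[0,0]*c[0]/-c[2]+K[0,2],K[1,1]*-c[1]/-c[2]+K[1,2]
E
python3 - <<'E'
from h import *
print(bot.camera_model("top"))
out=[]
for n in("top","side"):
    r,d=bot.read_camera(n);np.savez(f"{n}0.npz",r=r,d=d);out.append(r)
    for t in("coupling","long_case","long_lid_grip","long_lid"):
        for b in bot.boxes_of(t,n): print(n,t,np.round(b["at"],3),round(b["p"],2),np.round(pix(n,b["at"])))
cv2.imwrite("pics/a.png",cv2.resize(out[0],(800,600))[...,::-1]);cv2.imwrite("pics/b.png",cv2.resize(out[1],(800,600))[...,::-1])
print(bot.state())
E
```

```text
{'intrinsics': array([[393.67550896,   0.        , 275.79975722],
       [  0.        , 393.67550896, 203.37099306],
       [  0.        ,   0.        ,   1.        ]]), 'extrinsics': array([[-1.88138961e-02,  9.89104045e-01, -1.46011048e-01,
         3.90108316e-01],
       [-9.99816126e-01, -1.91537308e-02, -9.21820047e-04,
        -4.47683244e-02],
       [-3.70843224e-03,  1.45966857e-01,  9.89282530e-01,
         1.15392918e+00],
       [ 0.00000000e+00,  0.00000000e+00,  0.00000000e+00,
         1.00000000e+00]])}
top coupling [ 0.48  -0.323  0.033] 0.66 [374. 228.]
top coupling [ 0.482 -0.392  0.031] 0.41 [398. 227.]
top long_case [0.545 0.183 0.061] 0.77 [195. 207.]
top long_lid_grip [0.467 0.18  0.065] 0.64 [195. 235.]
top long_lid [0.463 0.186 0.062] 0.59 [193. 236.]
side coupling [ 0.482 -0.33   0.021] 0.87 [282. 333.]
side coupling [ 0.543 -0.34   0.029] 0.73 [310. 328.]
side coupling [ 0.485 -0.401  0.021] 0.72 [294. 361.]
side coupling [ 0.492 -0.47   0.027] 0.59 [308. 389.]
side long_case [0.556 0.163 0.063] 0.59 [255. 177.]
side long_lid_grip [0.46  0.179 0.061] 0.78 [221. 180.]
side long_lid [0.461 0.177 0.068] 0.9 [221. 178.]
{'time': 0.5, 'joint_positions': array([65.74599812, 24.41439333,  4.2347695 , 92.01936548, -1.95511897,
       63.64269162, -3.84412528]), 'qd': array([ 0.01306003, -0.05719259,  0.07303984,  0.05394601,  0.01505543,
        0.0386909 ,  0.07120907]), 'joint_efforts': array([-6.75287210e-04, -9.34838676e+01,  3.66087243e+00, -4.54265749e+01,
       -4.90934530e-02,  1.36916581e-02,  8.94677237e-05]), 'eef_pos': array([ 0.18248909, -0.64980848,  0.20544132]), 'orientation': array([-1.79995517e+02, -2.39382359e-03,  1.56841710e+01]), 'contact_force': array([-0.29015993,  0.13607539, -0.36972987]), 'moment': array([-0.00638093, -0.0228383 , -0.05705241]), 'gripper_force': 0.0, 'grip_width': 0.09391620961031232}
```

View pics/a.png

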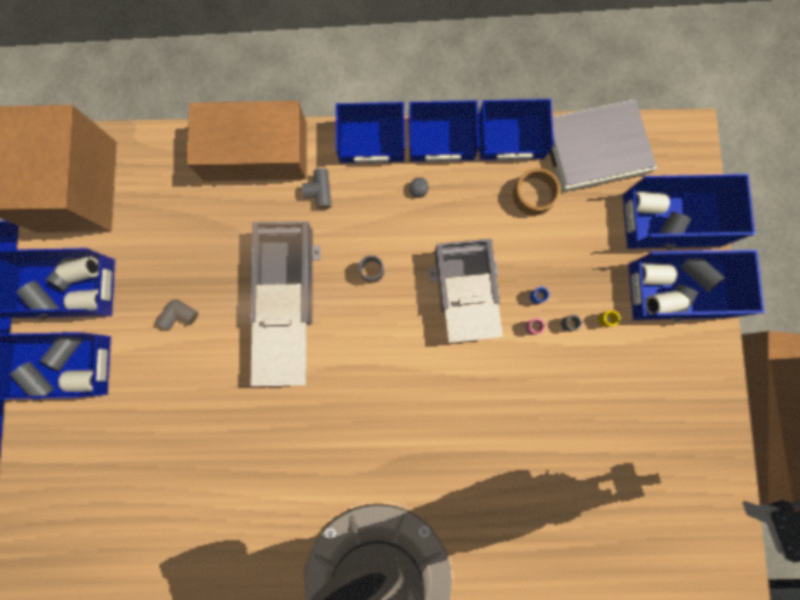

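View pics/b.png

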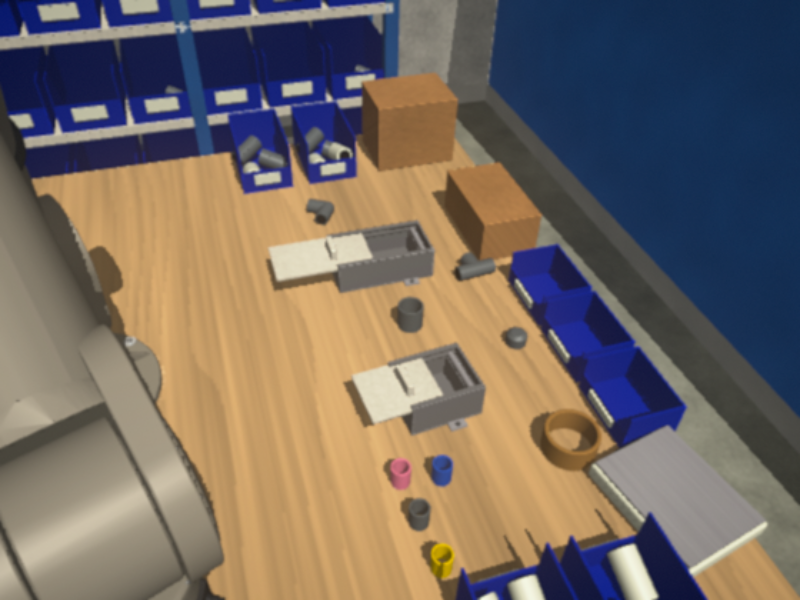

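```bash
python3 - <<'E'
from h import *
z=np.load("top0.npz");r,d=z["r"],z["d"];P=cloud("top",d)
zs=np.load("side0.npz");Q=cloud("side",zs["d"])
# crop
a=cv2.resize(r[190:245,360:450],(800,489),interpolation=cv2.INTER_CUBIC);cv2.imwrite("pics/c.png",a[...,::-1])
for nm,P_,r_ in(("top",P,r),("side",Q,zs["r"])):
    X=P_.reshape(-1,3);C=r_.reshape(-1,3).astype(int)
    s=(abs(X[:,0]-.484)<.035)&(abs(X[:,1]+.397)<.033)&(X[:,2]>.008)&(X[:,2]<.06)
    Y=X[s];print(nm,"coupling",len(Y),Y.min(0),Y.max(0),C[s].mean(0))
    t=Y[Y[:,2]>.033];(c,rad)=cv2.minEnclosingCircle(t[:,:2].astype(np.float32));print("top ring",c,rad,t[:,:2].mean(0),len(t))
    s=(abs(X[:,0]-.5)<.16)&(abs(X[:,1]-.18)<.09)&(X[:,2]>.045)&(X[:,2]<.1)
    Y=X[s];print("case",len(Y),cv2.minAreaRect(Y[:,:2].astype(np.float32)),np.round(Y.min(0),3),np.round(Y.max(0),3))
    Cc=C[s].min(1);
    w=Y[(Cc>150)];print("white",cv2.minAreaRect(w[:,:2].astype(np.float32)),np.median(w[:,2]))
    g=Y[Y[:,2]>.077];print("grip",len(g),g.mean(0) if len(g) else 0,cv2.minAreaRect(g[:,:2].astype(np.float32)) if len(g)>3 else 0)
    dk=Y[(Cc<140)&(Y[:,2]>.055)];print("rim",len(dk),cv2.minAreaRect(dk[:,:2].astype(np.float32)))
E
```

```text
top coupling 109 [ 0.4687424  -0.41222841  0.00813916] [ 0.50583453 -0.38106604  0.04494142] [89.44954128 80.18348624 70.29357798]
top ring (0.48431169986724854, -0.39643964171409607) 0.01641608029603958 [ 0.48424772 -0.39668998] 59
case 3072 ((0.5164412260055542, 0.18256360292434692), (0.11057679355144501, 0.2859518826007843), 89.53668975830078) [0.373 0.126 0.045] [0.66  0.238 0.093]
white ((0.47121018171310425, 0.18265286087989807), (0.10374169051647186, 0.19583365321159363), 89.75648498535156) 0.06426071758663454
grip 94 [0.49235277 0.18205803 0.08777902] ((0.4923974573612213, 0.18201647698879242), (0.05018174275755882, 0.011438766494393349), 88.99623107910156)
rim 544 ((0.5716859698295593, 0.18217061460018158), (0.1105554923415184, 0.17519836127758026), 89.6739501953125)
side coupling 273 [ 0.46821221 -0.41509513  0.0080347 ] [ 0.49974499 -0.38235281  0.04262391] [90.13186813 84.         74.93406593]
top ring (0.4848629832267761, -0.3981824815273285) 0.01653643324971199 [ 0.48393015 -0.39858458] 110
case 2264 ((0.5160354375839233, 0.18066655099391937), (0.28767672181129456, 0.12188927084207535), 0.7211816310882568) [0.373 0.12  0.045] [0.659 0.243 0.09 ]
white ((0.4724271297454834, 0.18115857243537903), (0.10994946211576462, 0.19916439056396484), 88.2726058959961) 0.06364893952677247
grip 63 [0.49197774 0.17717201 0.08574112] ((0.4926011562347412, 0.1802002340555191), (0.013156614266335964, 0.05133406072854996), 0.26673999428749084)
rim 578 ((0.5163724422454834, 0.18328115344047546), (0.1203620657324791, 0.28732436895370483), 89.26233673095703)
```

View pics/c.png

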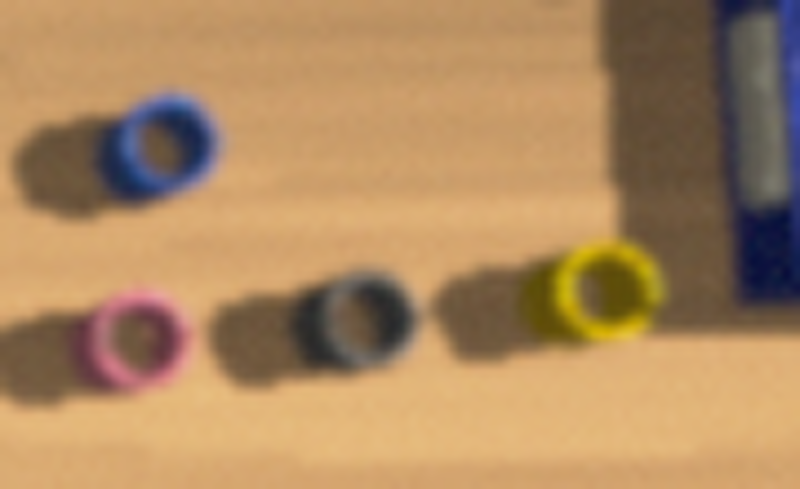

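apply_moves(moves=[0,0,0,0.06,0.06,0,60,0,0,0,0.08,0.06,0,60,0,0,0,0.08,0.06,0,60,0,0,0,0.08,0.06,0,60], newtons=10)

```text
time: 0.83
eef_pos: [0.3034, -0.5527, 0.2056]
orientation: [180.0, -0.0, 15.6]
contact_force: [0.8, -1.0, 0.2]
grip_width: 0.0707
gripper_force: 0.0
```

```bash
python3 - <<'E'
from h import *
for nm in("top","side"):
    z=np.load(nm+"0.npz");P=cloud(nm,z["d"]);X=P.reshape(-1,3);C=z["r"].reshape(-1,3).astype(int)
    s=(X[:,0]>.34)&(X[:,0]<.75)&(abs(X[:,1]-.18)<.085)&(X[:,2]>.05)&(X[:,2]<.1)
    Y=X[s];Cc=C[s].min(1)
    print(nm,np.round(Y.min(0),4),np.round(Y.max(0),4),cv2.minAreaRect(Y[:,:2].astype(np.float32)))
    x=np.sort(Y[:,0]);print(np.round(x[-12:],4))
    w=Y[(Cc>165)&(abs(Y[:,1]-.18)<.035)&(Y[:,2]<.07)];print("lid x",np.round(np.sort(w[:,0])[[0,5,-15,-5,-1]],4))
    e=Y[(Y[:,0]>.6)&(Y[:,2]>.06)&(Y[:,0]<.68)]
    for yy in(e[e[:,1]<.14],e[e[:,1]>.22]): print("rim",len(yy),np.polyfit(yy[:,0]-.6,yy[:,1],1),yy[:,1].min(),yy[:,1].max())
E
```

```text
top [0.373  0.1263 0.0501] [0.6946 0.2378 0.0926] ((0.5337541699409485, 0.1817496418952942), (0.32163092494010925, 0.11154443770647049), 0.11930005252361298)
[0.6935 0.6936 0.6936 0.6937 0.6937 0.6938 0.6939 0.6939 0.6939 0.694
 0.6942 0.6946]
lid x [0.3733 0.374  0.5652 0.5675 0.5679]
rim 117 [-0.02721192  0.13291557] 0.1262534626554992 0.13873755170921728
rim 112 [0.01754968 0.23099384] 0.22441224824925415 0.23698677587254352
side [0.3728 0.1199 0.0502] [0.695  0.2425 0.0905] ((0.5335397720336914, 0.1810224950313568), (0.32223808765411377, 0.12219201773405075), 0.42744576930999756)
[0.6925 0.6927 0.693  0.6932 0.6934 0.6937 0.6937 0.6939 0.6943 0.6943
 0.6948 0.695 ]
lid x [0.3748 0.3757 0.5645 0.5667 0.5679]
rim 121 [-0.01910419  0.13000476] 0.12151983947099365 0.13792245938534398
rim 83 [-0.01101745  0.23129655] 0.22278774156229308 0.23857879943186988
```

apply_moves(moves=[0,0,0.05,0.09,0.06,0,60,0,0,0.07,0.09,0.07,0,60,0,0,0.07,0.09,0.07,-0.03,60,0,0,0.07,0.09,0.07,-0.04,60])

```text
time: 1.17
eef_pos: [0.435, -0.4552, 0.1821]
orientation: [179.9, -0.0, 39.4]
contact_force: [0.9, 0.1, -1.0]
grip_width: 0.0564
gripper_force: 0.0
```

Candidates in the top image are the dark wide coupling (260,188), small dark grey (399,226), pink (374,228), blue (378,207) and yellow (428,223). The small dark-grey one fits: its measured ring is 33 mm across and about 42 mm tall. The crop confirms that it is plain dark grey, standing between pink and yellow.

apply_moves(moves=[0,0,0.03,0.05,0.06,-0.04,60,0,0,0.035,0.045,0.062,-0.06,60,0,0,0,0,0,-0.08,60,0,0,0,0,0,-0.08,60,0,0,0,0,0,0,60,0,0,0,0,0,0,60])

```text
time: 1.67
eef_pos: [0.4701, -0.407, 0.0764]
orientation: [-179.8, 0.0, 44.9]
contact_force: [-0.0, -0.3, 0.2]
grip_width: 0.0564
gripper_force: 0.0
```

apply_moves(moves=[0,0,0,0.036,0.025,0,60,0,0,0,0,0,0,60,0,0,0,0,0,-0.06,60,0,0,0,0,0,-0.06,60,0,0,0,0,0,-0.054,60,0,0,0,0,0,0,60,0,0,0,0,0,0,60])

```text
time: 2.25
eef_pos: [0.4852, -0.3981, 0.0086]
orientation: [180.0, 0.0, 44.9]
contact_force: [1.0, -0.0, 1.0]
grip_width: 0.0566
gripper_force: 0.0
```

apply_moves(moves=[0,0,0,0,0,0,0,0,0,0,0,0,0,0,0,0,0,0,0,0,0,0,0,0,0,0,0,0,0,0,0,0,0,0,0,0,0,0,0,0,0,0], newtons=12)

```text
time: 2.75
eef_pos: [0.4858, -0.3979, 0.0085]
orientation: [179.9, -0.0, 44.9]
contact_force: [-2.1, 0.0, 9.8]
grip_width: 0.0326
gripper_force: 12.0
```

apply_moves(moves=[0,0,0,0,0,0.03,0,0,0,0,0,0,0.06,0,0,0,0,0,0,0.07,0,0,0,0,0,0,0.08,0,0,0,-0.03,0.01,0.03,0.08,0,0,0,-0.03,0.02,0.06,0.05,0,0,0,-0.03,0.02,0.08,0,0,0,0,-0.03,0.02,0.08,0,0])

```text
time: 3.42
eef_pos: [0.514, -0.2972, 0.1581]
orientation: [179.8, -0.1, 33.9]
contact_force: [1.2, -0.0, -1.5]
grip_width: 0.0322
gripper_force: 12.0
```

apply_moves(moves=[0,0,-0.03,0.02,0.08,0,0,0,0,-0.03,0.02,0.08,0,0,0,0,-0.03,0.02,0.08,0,0,0,0,-0.03,0.02,0.08,0,0,0,0,-0.03,0.02,0.08,0,0,0,0,-0.03,0.02,0.08,0,0,0,0,-0.03,0.02,0.08,0,0,0,0,-0.03,0.02,0.08,0,0])

```text
time: 4.08
eef_pos: [0.5774, -0.0398, 0.1565]
orientation: [180.0, -0.0, 12.4]
contact_force: [0.5, -0.9, -0.6]
grip_width: 0.0326
gripper_force: 12.0
```

apply_moves(moves=[0,0,-0.03,0.02,0.08,0,0,0,0,-0.03,0.02,0.08,0,0,0,0,-0.03,0.02,0.08,0,0,0,0,-0.03,0.02,0.08,0,0,0,0,0,0.01,0.08,0,0,0,0,0,0,0.08,0,0,0,0,0,0,0.04,0,0,0,0,0,0,0,0,0])

```text
time: 4.75
eef_pos: [0.6125, 0.1718, 0.1563]
orientation: [-179.9, -0.0, 2.1]
contact_force: [-0.2, -0.4, -0.7]
grip_width: 0.0322
gripper_force: 12.0
```

apply_moves(moves=[0,0,0,0,0,0,0,0,0,0,0,0,0,0])

```text
time: 4.92
eef_pos: [0.6134, 0.1655, 0.156]
orientation: [180.0, -0.0, 1.7]
contact_force: [0.3, -1.0, -0.3]
grip_width: 0.0322
gripper_force: 12.0
```

apply_moves(moves=[0,0,-0.019,0.0165,0.041,0,0,0,0,0,0,0,-0.05,0,0,0,0,0,0,-0.07,0,0,0,0,0,0,-0.07,0,0,0,0,0,0,-0.05,0,0,0,0,0,0,0,0,0,0,0,0,0,0,0])

```text
time: 5.5
eef_pos: [0.6197, 0.1814, 0.0593]
orientation: [180.0, 0.1, -0.1]
contact_force: [0.8, -0.6, -0.5]
grip_width: 0.0326
gripper_force: 12.0
```

```bash
python3 - <<'E'
from h import *
a=bot.read_camera("side")[0];cv2.imwrite("pics/d.png",cv2.resize(a[110:260,170:370],(800,600),interpolation=cv2.INTER_CUBIC)[...,::-1])
E
```

```text
(no output)
```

View pics/d.png

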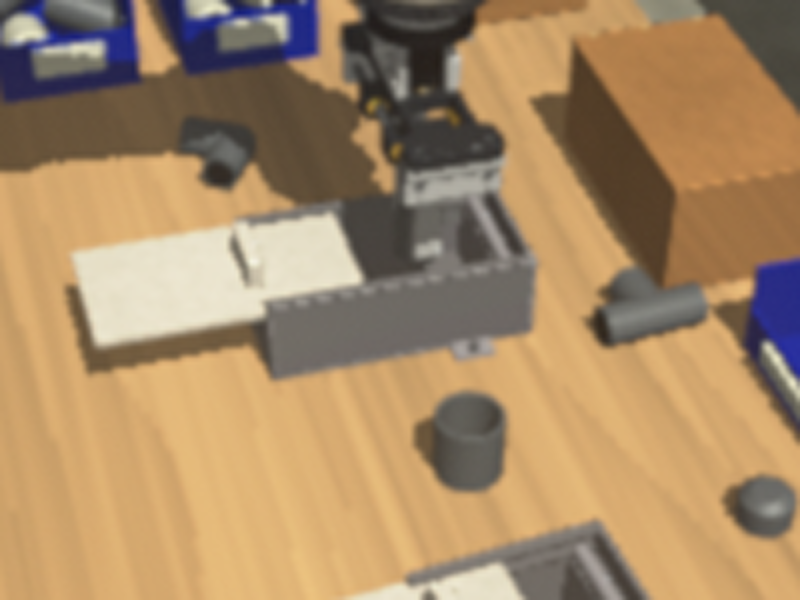

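The fingers hang inside the long case's opening, at about (430,240) in the crop, clear of the walls and lid. Next I lower to the floor.

apply_moves(moves=[0,0,0,0,0,-0.05,0,0,0,0,0,0,-0.04,0,0,0,0,0,0,-0.016,0,0,0,0,0,0,0,0,0,0,0,0,0,0,0,0,0,0,0,0,0,0])

```text
time: 6.05
eef_pos: [0.6208, 0.1832, 0.0186]
orientation: [-180.0, -0.1, 0.0]
contact_force: [0.4, 0.1, 0.5]
grip_width: 0.0324
gripper_force: 12.0
```

apply_moves(moves=[0,0,0,0,0,-0.008,0,0,0,0,0,0,-0.003,0,0,0,0,0,0,0,0,0,0,0,0,0,0,0])

```text
time: 6.38
eef_pos: [0.6205, 0.1831, 0.0134]
orientation: [-180.0, -0.1, 0.0]
contact_force: [-0.5, 0.2, 6.0]
grip_width: 0.0328
gripper_force: 12.0
```

Contact with the floor. I release to about 50 mm (outer width 75 mm against a 90 mm opening) and lift.

apply_moves(moves=[0,0,0,0,0,0,50,0,0,0,0,0,0,50,0,0,0,0,0,0,50,0,0,0,0,0,0.03,50,0,0,0,0,0,0.06,50,0,0,0,0,0,0.09,50,0,0,0,0,0,0.09,50,0,0,0,0,0,0.06,50])

```text
time: 7.05
eef_pos: [0.6206, 0.1833, 0.1489]
orientation: [-179.9, -0.2, 0.0]
contact_force: [-0.3, 0.3, 0.4]
grip_width: 0.0468
gripper_force: 0.0
```

apply_moves(moves=[0,0,0,-0.05,0,0,0,0,0,0,-0.08,0,0,0,0,0,0,-0.08,0,0,0,0,0,0,-0.08,0,0,0,0,0,0,-0.08,0,0,0,0,0,0,-0.04,0,0,0,0,0,0,0,0,0,0])

```text
time: 7.63
eef_pos: [0.4529, 0.1829, 0.1457]
orientation: [180.0, -0.0, 0.1]
contact_force: [0.8, 0.1, 1.4]
grip_width: 0.0035
gripper_force: 0.0
```

```bash
python3 - <<'E'
from h import *
a,d=bot.read_camera("side");cv2.imwrite("pics/e.png",cv2.resize(a[110:260,170:370],(800,600),interpolation=cv2.INTER_CUBIC)[...,::-1])
X=cloud("side",d).reshape(-1,3)
s=(abs(X[:,0]-.62)<.045)&(abs(X[:,1]-.182)<.04)&(X[:,2]<.052)&(X[:,2]>.035);Y=X[s]
print(len(Y),Y.min(0),Y.max(0),cv2.minEnclosingCircle(Y[:,:2].astype(np.float32)) if len(Y) else 0)
print(bot.state()["eef_pos"])
E
```

```text
57 [0.60233927 0.16349245 0.03589321] [0.63317499 0.20151385 0.04801119] ((0.6198889017105103, 0.18269674479961395), 0.019372284412384033)
[0.45497879 0.18309915 0.14585012]
```

View pics/e.png

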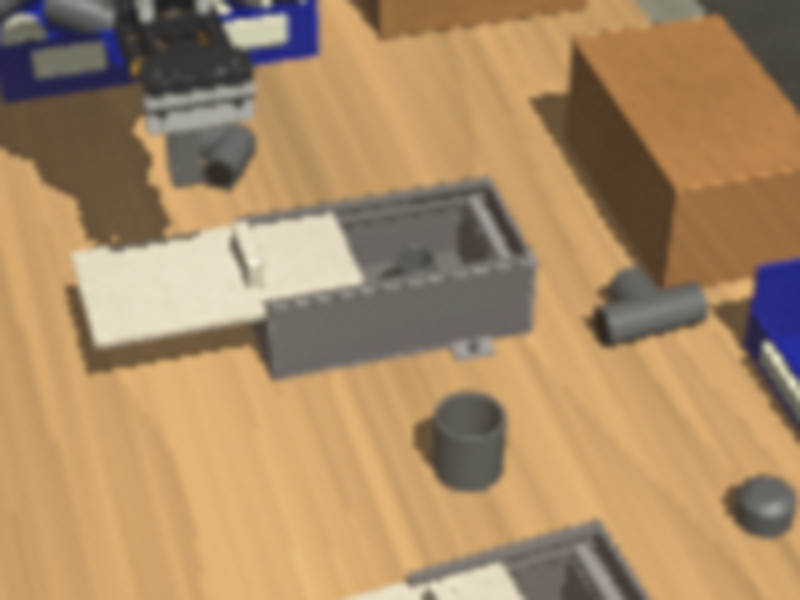

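The coupling stands in the long case at about (410,262) in the crop, with its top at z ≈ 0.046. The lid hasn't moved. I descend behind the bar with closed fingers.

apply_moves(moves=[0,0,0,0,-0.002,-0.05,0,0,0,0,0,0,-0.07,0,0,0,0,0,0,-0.05,0,0,0,0,0,0,-0.018,0,0,0,0,0,0,0,0,0,0,0,0,0,0,0])

```text
time: 8.18
eef_pos: [0.4566, 0.1823, 0.07]
orientation: [-180.0, -0.0, 0.0]
contact_force: [0.7, -0.3, 0.9]
grip_width: 0.0002
gripper_force: 0.0
```

apply_moves(moves=[0,0,0,0.03,0,0,0,0,0,0,0.03,0,0,0,0,0,0,0.03,0,0,0,0,0,0,0.04,0,0,0,0,0,0,0.04,0,0,0,0,0,0,0.04,0,0,0,0,0,0,0.04,0,0,0,0,0,0,0.03,0,0,0])

```text
time: 8.85
eef_pos: [0.5704, 0.1819, 0.07]
orientation: [-180.0, -0.1, -0.0]
contact_force: [-2.4, -0.1, 1.7]
grip_width: 0.0005
gripper_force: 1.0
```

apply_moves(moves=[0,0,0,0.02,0,0,0,0,0,0,0.02,0,0,0,0,0,0,0.015,0,0,0,0,0,0,0,0,0,0,0,0,0,0,0,0,0,0,0,0,0,0,0,0])

```text
time: 9.35
eef_pos: [0.5898, 0.1822, 0.0695]
orientation: [-180.0, -0.0, 0.0]
contact_force: [0.3, -1.2, -0.8]
grip_width: 0.0005
gripper_force: 0.0
```

apply_moves(moves=[0,0,0,0.015,0,0,0,0,0,0,0.01,0,0,0,0,0,0,0,0,0,0,0,0,0,0,0,0,0,0,0,0,0,0,0,0])

```text
time: 9.77
eef_pos: [0.5999, 0.1822, 0.0694]
orientation: [-180.0, 0.0, 0.0]
contact_force: [-2.4, 1.0, 1.1]
grip_width: 0.0006
gripper_force: 1.4
```

apply_moves(moves=[0,0,0,0.012,0,0,0,0,0,0,0.008,0,0,0,0,0,0,0,0,0,0,0,0,0,0,0,0,0,0,0,0,0,0,0,0])

```text
time: 10.18
eef_pos: [0.6007, 0.1823, 0.0689]
orientation: [179.8, 0.7, 0.1]
contact_force: [-45.9, -3.8, 35.4]
grip_width: 0.0004
gripper_force: 23.8
```

apply_moves(moves=[0,0,0,-0.04,0,0,0,0,0,0,-0.06,0,0.02,0,0,0,0,-0.06,0,0.06,0,0,0,0,-0.06,0,0.09,0,0,0,0,-0.08,0,0.09,0,0,0,0,-0.08,0,0.05,0,0,0,0,0,0,0,0])

```text
time: 10.77
eef_pos: [0.4589, 0.1832, 0.1916]
orientation: [-179.9, -0.3, 0.1]
contact_force: [2.1, 1.0, 0.8]
grip_width: 0.0003
gripper_force: 0.0
```

```bash
python3 - <<'E'
from h import *
a,d=bot.read_camera("side");cv2.imwrite("pics/f.png",cv2.resize(a[110:260,170:370],(800,600),interpolation=cv2.INTER_CUBIC)[...,::-1])
t,dt=bot.read_camera("top")
for n,D in(("side",d),("top",dt)):
    X=cloud(n,D).reshape(-1,3);g=X[(abs(X[:,0]-.61)<.04)&(abs(X[:,1]-.182)<.04)&(X[:,2]>.077)&(X[:,2]<.097)]
    print(n,len(g),cv2.minAreaRect(g[:,:2].astype(np.float32)))
    l=X[(X[:,0]<.6)&(X[:,0]>.35)&(abs(X[:,1]-.182)<.035)&(X[:,2]>.055)&(X[:,2]<.07)];print(l[:,0].min())
print(bot.state()["contact_force"])
E
```

```text
side 62 ((0.6128736138343811, 0.18008624017238617), (0.012349006719887257, 0.05200112238526344), 0.468107670545578)
0.4935657709666425
top 88 ((0.6134321689605713, 0.18179000914096832), (0.01289404183626175, 0.04979369789361954), 5.396759986877441)
0.49439665031959923
[ 0.60363814  0.07487082 -0.46641656]
```

View pics/f.png

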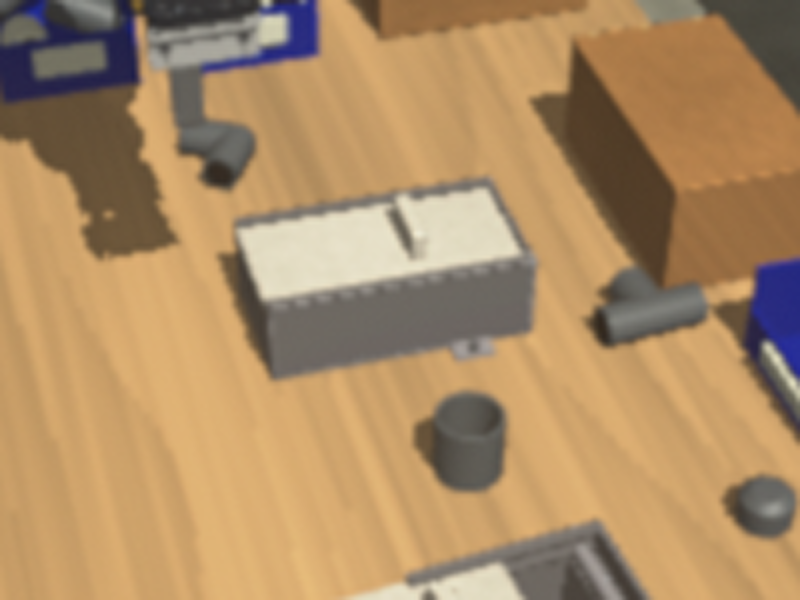

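The lid is flush with the end wall, its bar at about (410,228) in the crop. The bar measures 121 mm further on than before, so the opening is about 1 mm or less.

```bash
python3 -c "
from plant import bot
print(bot.sign_off())"
```

```text
the job is handed in; nothing more can be done
None
```

The small dark-grey coupling is standing in the long case and the lid is shut past the ridge (about 1 mm open or less, arm clear); I handed the job in at about 11 s, and the sign-off returned no verdict.

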